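# Slide a spacer ring over the lip of a microscope stage plate and clip it in

## Task

Slide the steel spacer ring along the stage plate, without picking it up, over the raised lip so that it drops flat into the pocket beyond, and press it home against the back stop with a firm but gentle push: about 10 N for half a second, and never more than 15 N on the ring. Then swing the retaining clip fully shut over the ring, let go, and leave the other things on the bench where they are.

Things in the scene. Friction and masses are not known exactly. Their poses are not given: they have to be found in the camera images.
- stage: Black stage plate fixed on the bench, 220 mm long (x), 130 mm wide (y), turned up to 20 degrees. Origin: at bench-top height, on the centre line, right under the pocket-side face of the raised lip. +x is the push direction (loading deck, lip, pocket), z up. Deck top: z = 20 mm, x -110 to 0 mm. Pocket floor: z = 18.5 mm, x 0 to 110 mm.
- channel_mouth (a point): Point on the deck at stage x = -30, y = 0, z = 20 mm, where the channel begins. Aluminium rails, 8 mm wide, tops at stage z = 29 mm, inner faces at y = +-29.5 mm, run from here to x = 110 mm along both sides of lip and pocket; before it they flare out to about y = +-52 mm at x = -105 mm and funnel the ring in.
- ring: Flat steel ring (large washer), outer diameter 56 mm, hole 26 mm, 10 mm thick, 90 to 180 g, loose, lying flat on the loading deck short of the lip. Origin: centre of its underside; z is its axis. It can bind on the flared rails if pushed off-centre. Down in the pocket its underside is at stage z = 18.5 mm and its top at 28.5 mm.
- stop: Adjustable back stop at the pocket's far end: a fixed steel bracket, 14 mm (x) by 50 mm, 13.5 mm high, carrying a clamped steel pad 42 mm wide and 10.5 mm high on its lip side. Origin: centre of the bracket's underside, stage x = 98, z = 18.5 mm. The pad's face, which the ring must bear on, is set anew each time at stage x = 58 to 74 mm, is not measured, and does not yield: feel for it.
- lip_top (a point): Middle of the pocket-side edge of the aluminium lip's crest (stage x = 0, y = 0, z = 23 mm). The lip spans the channel: 17 degree ramp from stage x = -14 to -4 mm, flat crest at z = 23 mm to x = 0, then a straight 4.5 mm drop to the pocket floor.
- clip (a joint): Angle of the retaining clip in rad about a vertical pivot: 0 = fully shut (a mechanical end stop; arm across the ring towards stage -y), growing counter-clockwise seen from above to 1.6 = wide open (arm points along stage +x). It starts open, 1.0 to 1.5. It stays where it is left; about 1 N at the knob moves it.
- clip_pivot (a point): Pivot of the clip, top of its hub: stage x = 38, y = 48, z = 37.5 mm.
- clip_knob (a point): Top centre of the clip's upright knob, a steel pin 12 mm thick standing 28 mm above the clip's flat arm (11 mm wide, 4 mm thick, underside at stage z = 30.5 mm). Knob top at stage z = 62.5 mm, axis 48 mm from the pivot's: at clip angle q at stage x = 38 + 48 sin q, y = 48 - 48 cos q (mm). Pinch it from above or push it sideways.
- dropper: Bystander: small amber dropper bottle with black cap, 28 mm across, 65 mm high, standing beside the stage plate on its -y side. Origin: centre of its underside.
- small_ring: Bystander: a smaller, thinner steel ring (38 mm across, 6 mm thick) lying on the bench beside the stage plate on its +y side; not the one to load. Origin: centre of its underside.
- wipes: Bystander: white canister, 90 mm across, 170 mm high, right of the work. Origin: centre of its underside.
- slide_box: Bystander: grey slide box 90 x 170 x 30 mm, beyond the stage plate. Origin: centre of its underside.
- beaker: Bystander: glass beaker, 64 mm across, 85 mm high, far right. Origin: centre of its underside.
- tweezers: Bystander: steel tweezers 115 mm long lying on the bench at the right. Origin: middle of their underside.
- reagent: Bystander: small bottle, 40 mm across, 90 mm high, in the steel tray at the left. Origin: centre of its underside.
- petri: Bystander: clear dish, 86 mm across, 14 mm high, in the steel tray at the left. Origin: centre of its underside.
Mind the look-alikes: they are no part of the job. What is shaped like the ring but red is not meant.

How it is judged:
By the outcome, as a careful person would: the job done as asked, in the order asked, and still so for the second after the job is handed in, with the robot touching nothing.
It also fails if it takes over 64 s, if anything falls off the work surface, if the arm or the gripper's body presses on something with over 40 N, if the wrist force passes 120 N, or if a joint passes its speed limit or range.

## Robot

A 6-joint arm with a two-finger parallel gripper is mounted at the origin on the work surface. World frame = base frame: x ahead of the robot, y to its left, z up, the work surface at z = 0. Lengths are in m, angles in rad, forces in N, time in s.
With the tool pointing down it reaches from about 0.275 to 0.725 m from the base axis. Payload 5.6 kg.
Tool frame: the origin (TCP) lies midway between the tips of the shut fingers; the grasp point (between the pads) lies 19 mm behind it (ctrl.pinch_z is the z of the grasp point in the tool frame, in m); z points along the fingers, x is the direction in which the jaws open and shut, and the axes are right-handed (so a half turn about z gives the same grasp; the last joint's range is limited). The gripper opens to 85 mm and grips with 20 to 120 N. Pads are 22 mm wide; open, the fingers measure 114 mm over their backs; the gripper's body (76 mm by 85 mm) begins 54 mm behind the grasp point. The pads swing forward as they close: fully open they stand 13 mm farther back than shut.
Start: joints at [-1.042, 0.255, 0.108, 0, -1.424, -0.285], TCP at [0.133, -0.534, 0.231] pointing down, gripper open.
Joint ranges: [-2.95, 2.95], [-1.21, 1.97], [-1.09, 1.5], [-2.87, 1.71], [-2.94, -0.07], [-3.05, 3.05]. Speed limits (rad/s): [2.57, 2.57, 3.14, 3.14, 3.14, 3.14].

## Interface

Orientations are given as a 3x3 rotation matrix whose columns are the frame's x, y, z axes.
In Python, from workcell import ctrl gives the robot as it stands.
- The arm moves only by the shell command python3 -m jog 'ROWS'. ROWS is a JSON object of lists of equal length, an entry for each row: "fingers": the closure, from 0 (fully open) to 1 (shut); "delta_pos": the shift along the world's x, y, z in cm, a list of three; "spin": the turn about the world's z in degrees. In form: {"fingers": [fingers, ...], "delta_pos": [[dx, dy, dz], ...], "spin": [spin, ...]}. A call has 1 to 8 rows; each row shifts and turns the commanded pose from where the row before left it; what a row does not reach is not made up. A row lasts 1/8 s, in which the tool goes at most 62.5 mm and 10.7 degrees, less where a joint would pass 70% of its speed; a pose out of reach is approached as far as the arm can. A call with a gripper value outside its range is refused whole. The fingers move at their own pace and stop on an object; the grip force is fixed at half the most. Time passes only in rows, so rows that do not move let the fingers close. It gives the time, the measured TCP pose, the force and the opening at its end, in the units of the state.
- ctrl.observe(): the state, without advancing time (a new reading comes with each control period).
- ctrl.grab_frame(name): name is "scene" or "top"; returns a dict with "img" (480x640x3 uint8, red, green, blue), "fx", "fy", "cx", "cy" (pixels), "R" (3x3) and "t" (3): a world point X has camera coordinates R X + t. Camera axes: x right, y down, z forward; pixel columns grow to the right and rows downward; lengths in m; the calibration is good to about 2 mm. A picture is of the moment at which its call begins. There is no depth.
- ctrl.hand_in(): hands the job in, once; it reports no verdict.
The state is a dict: "time_s": time; "joint_pos": joint angles; "qd": joint speeds; "effort": joint torques, N m; "position": TCP position; "orientation": TCP orientation; "ft_force": force on the tool from outside, world axes, zero at the start; "torque": the same for the moment, N m; "gripper_width": opening from 0.0 (shut) to 1.0 (fully open).
Only numpy, scipy, OpenCV 4.12 (cv2) and the standard library are available. Lean on these libraries where they do the work, as an engineer would, in place of code of your own. Each camera call takes 0.05 s, during which the arm holds its last target.

## Working session

There is one attempt and no reset: what is moved stays moved. The work goes in short steps, Python scripts to look and compute and a shell command to move; the robot and the scene stay as the last step left them, time stands still between calls to the robot, and variables do not carry over. Pictures are saved under pics/ and viewed, and the job is handed in when it is done.

```bash
ls; mkdir -p pics
python3 - <<'E'
from workcell import ctrl
import cv2
o=ctrl.observe();print({k:o[k] for k in('time_s','position','orientation','ft_force','gripper_width')},ctrl.pinch_z)
for n in('scene','top'):
    f=ctrl.grab_frame(n);cv2.imwrite(f'pics/{n}0.png',f['img'][:,:,::-1]);print(n,f['fx'],f['cx'],f['cy'],f['R'],f['t'])
E
```

```text
pics
{'time_s': 0.0, 'position': array([ 0.13269797, -0.53323363,  0.23039049]), 'orientation': array([[-2.41316828e-01,  9.70446223e-01, -5.62597946e-04],
       [ 9.70444471e-01,  2.41317463e-01,  1.84699064e-03],
       [ 1.92816980e-03, -1.00260142e-04, -9.99998136e-01]]), 'ft_force': array([-0.4306684 ,  0.50746495, -0.65714504]), 'gripper_width': 0.9952561203469688} -0.0187
scene 483.7701265735824 325.72322974156015 232.20626178670446 [[-8.18266813e-01  5.74838391e-01 -4.97983168e-04]
 [ 3.53070659e-01  5.01902466e-01 -7.89579017e-01]
 [-4.53630393e-01 -6.46262129e-01 -6.13648701e-01]] [ 0.47030391 -0.16686792  1.51947831]
top 472.2417690095644 316.93478777694975 243.12761223328528 [[ 0.02620421 -0.99964227 -0.00535419]
 [-0.99798479 -0.02585037 -0.05794924]
 [ 0.05779011  0.00686191 -0.99830517]] [0.02369956 0.57082875 1.10341971]
```

View pics/scene0.png

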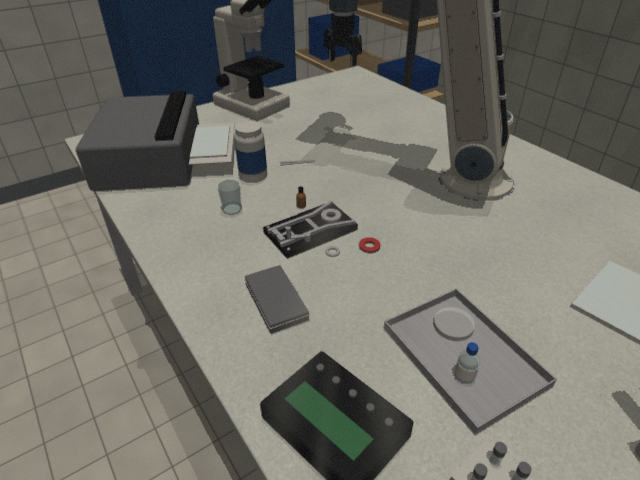

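View pics/top0.png

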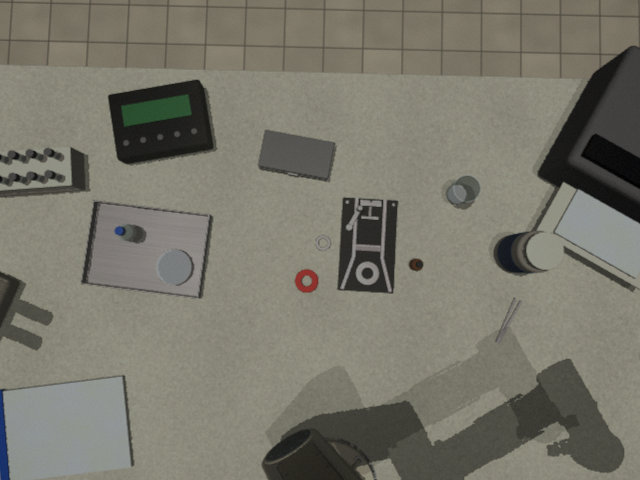

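Top view: the ring candidates are the steel ring on the stage deck (367,272), the small ring on the bench (323,242) and a red ring (307,281). By the description it is the one on the deck. The clip knob is near (350,225), and the lip and pocket lie up the image (+x). Next, a close crop.

Run:
```python
import cv2
i=cv2.imread('pics/top0.png')[190:300,290:430];cv2.imwrite('pics/c0.png',cv2.resize(i,None,fx=5.4,fy=5.4,interpolation=cv2.INTER_CUBIC))
i=cv2.imread('pics/scene0.png')[170:270,250:390];cv2.imwrite('pics/c1.png',cv2.resize(i,None,fx=5.6,fy=5.6,interpolation=cv2.INTER_CUBIC))
```

```text
(no output)
```

View pics/c0.png

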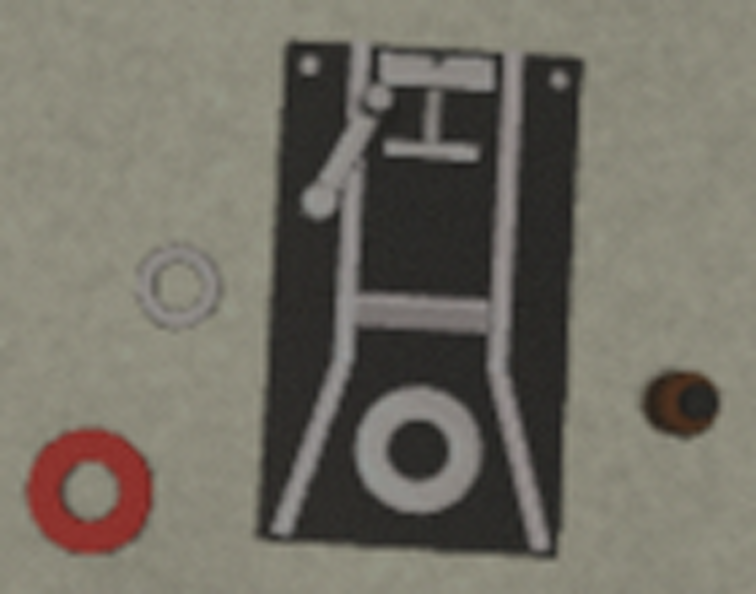

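View pics/c1.png

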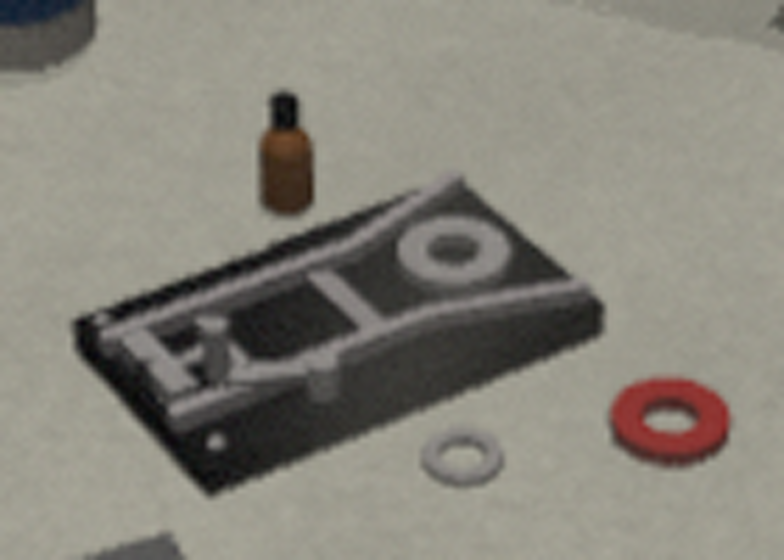

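```bash
cat > h.py <<'E'
import numpy as np, cv2
from workcell import ctrl
def ray(f,p,z):
    d=f['R'].T@np.array([(p[0]-f['cx'])/f['fx'],(p[1]-f['cy'])/f['fy'],1]); c=-f['R'].T@f['t']
    return c+d*(z-c[2])/d[2]
def proj(f,X):
    c=f['R']@np.asarray(X)+f['t']; return np.array([f['fx']*c[0]/c[2]+f['cx'],f['fy']*c[1]/c[2]+f['cy']])
E
python3 - <<'E'
from h import *
f=ctrl.grab_frame('top');im=f['img'];x0,y0=290,190
c=im[190:300,290:430]
c=cv2.resize(c,None,fx=8,fy=8,interpolation=cv2.INTER_CUBIC)
un=lambda p:((np.array(p)+.5)/8-.5+[x0,y0])
g=cv2.cvtColor(c,cv2.COLOR_RGB2GRAY)
m=(g<85).astype(np.uint8)
m=cv2.morphologyEx(np.pad(m,200),cv2.MORPH_CLOSE,np.ones((121,121)))[200:-200,200:-200]
cs,_=cv2.findContours(m,cv2.RETR_EXTERNAL,cv2.CHAIN_APPROX_NONE);k=max(cs,key=cv2.contourArea)
r=cv2.minAreaRect(k);b=cv2.boxPoints(r)
P=np.array([ray(f,un(p),.02) for p in b]);print(P.round(4));
ctr=P.mean(0);e=[(P[(i+1)%4]-P[i])[:2] for i in range(4)]
print('sides',[np.linalg.norm(v).round(4) for v in e])
L=max(e,key=np.linalg.norm);L=L*np.sign(L[0]);yaw=np.arctan2(L[1],L[0]);print('ctr',ctr,'yaw',np.degrees(yaw))
R2=np.array([[np.cos(yaw),-np.sin(yaw)],[np.sin(yaw),np.cos(yaw)]])
st=lambda X:(R2.T@(X[:2]-ctr[:2])*1000).round(1)
# ring & hole
lab=(g>100).astype(np.uint8)
cs,h=cv2.findContours(lab,cv2.RETR_CCOMP,cv2.CHAIN_APPROX_NONE)
for q in cs:
    a=cv2.contourArea(q)
    (cx,cy),rad=cv2.minEnclosingCircle(q)
    if a>800: 
        X=ray(f,un((cx,cy)),.03);print('blob',un((cx,cy)).round(1),a,'fill',round(a/(np.pi*rad*rad),2),'r_mm',round(rad/8/f['fx']*1.06*1000,1),X.round(4),st(X))
for n,p,z in(('knob',(377,97),.0625),('hub',(318,202),.0375),('padL',(384,157),.029),('padR',(479,160),.029),('padbar',(432,153),.029),('lipfarL',(360,295),.023),('lipfarR',(490,302),.023),('mouthL',(347,358),.029),('mouthR',(492,366),.029)):
    X=ray(f,np.array(p)/5.4+[290,190]-.4,z);print(n,X.round(4),st(X))
E
```

```text
[[ 0.4611 -0.0113  0.02  ]
 [ 0.6816 -0.0188  0.02  ]
 [ 0.6751 -0.2184  0.02  ]
 [ 0.455  -0.2087  0.02  ]]
sides [np.float64(0.2206), np.float64(0.1997), np.float64(0.2202), np.float64(0.1974)]
ctr [ 0.56819509 -0.11433009  0.02      ] yaw -1.9450778991765945
blob [306.5 280.4] 4996.5 fill 0.83 r_mm 12.3 [0.4815 0.0605 0.03  ] [-92.5 171.8]
blob [367.  272.8] 26346.5 fill 0.96 r_mm 26.2 [ 0.5029 -0.0801  0.03  ] [-66.4  32. ]
blob [366.9 272.9] 7030.5 fill 0.94 r_mm 13.7 [ 0.5026 -0.08    0.03  ] [-66.7  32.1]
blob [369.6 215.3] 3707.0 fill 0.23 r_mm 20.0 [ 0.6379 -0.0834  0.03  ] [68.6 33.2]
blob [359.5 244.5] 983601.0 fill 0.62 r_mm 199.6 [ 0.5686 -0.0613  0.03  ] [-1.4 53. ]
blob [306.4 280.7] 28192.0 fill 0.93 r_mm 27.5 [0.4809 0.0607 0.03  ] [-93.2 172. ]
blob [415.5 264.1] 9845.5 fill 0.84 r_mm 17.1 [ 0.5263 -0.1928  0.03  ] [-39.2 -79.9]
blob [369.3 221.8] 67441.5 fill 0.49 r_mm 58.9 [ 0.6227 -0.0832  0.03  ] [53.4 33. ]
blob [367.8 245. ] 209002.0 fill 0.36 r_mm 121.1 [ 0.5679 -0.0807  0.03  ] [-1.4 33.6]
knob [ 0.6512 -0.0566  0.0625] [81.  60.5]
hub [ 0.6083 -0.0341  0.0375] [37.4 81.5]
padL [ 0.6295 -0.0629  0.029 ] [59.6 53.5]
padR [ 0.6293 -0.1043  0.029 ] [60.7 12.1]
padbar [ 0.6318 -0.0838  0.029 ] [62.6 32.7]
lipfarL [ 0.5694 -0.0542  0.023 ] [-0.8 60.1]
lipfarR [ 0.5679 -0.111   0.023 ] [-0.5  3.4]
mouthL [ 0.5416 -0.0487  0.029 ] [-28.8  64.7]
mouthR [ 0.5398 -0.1116  0.029 ] [-28.5   1.8]
```

Run:
```python
from h import *
f=ctrl.grab_frame('top');im=f['img'];x0,y0=325,190
c=im[190:300,325:406]
c=cv2.resize(c,None,fx=8,fy=8,interpolation=cv2.INTER_CUBIC)
un=lambda p:((np.array(p)+.5)/8-.5+[x0,y0])
g=cv2.cvtColor(c,cv2.COLOR_RGB2GRAY)
m=(g<85).astype(np.uint8)
m=cv2.morphologyEx(np.pad(m,200),cv2.MORPH_CLOSE,np.ones((121,121)))[200:-200,200:-200]
cs,_=cv2.findContours(m,cv2.RETR_EXTERNAL,cv2.CHAIN_APPROX_NONE);k=max(cs,key=cv2.contourArea)
b=cv2.boxPoints(cv2.minAreaRect(k))
P=np.array([ray(f,un(p),.02) for p in b])
ctr=P.mean(0);e=[(P[(i+1)%4]-P[i])[:2] for i in range(4)]
print('sides',[np.linalg.norm(v).round(4) for v in e])
L=max(e,key=np.linalg.norm);L=L*np.sign(L[0]);yaw=np.arctan2(L[1],L[0]);print('ctr',ctr,'yaw',np.degrees(yaw))
R2=np.array([[np.cos(yaw),-np.sin(yaw)],[np.sin(yaw),np.cos(yaw)]])
st=lambda X:(R2.T@(X[:2]-ctr[:2])*1000).round(1)
print('ring',st(ray(f,(367,272.85),.03)))
for n,p,z in(('knob',(377,97),.0625),('hub',(318,202),.0375),('padL',(384,157),.029),('padR',(479,160),.029),('lipfarL',(360,295),.023),('lipfarR',(490,302),.023),('mouthL',(347,358),.029),('mouthR',(492,366),.029),('railfarL',(360,42),.029),('railfarR',(513,54),.029),('flL',(282,533),.029),('flR',(541,548),.029)):
    X=ray(f,np.array(p)/5.4+[290,190]-.4,z);print(n,X.round(4),st(X))
o=ctrl.observe();print(o['time_s'])
d=ray(f,(415,264.5),.03);print('dropper',d,st(d))
```

```text
sides [np.float64(0.2206), np.float64(0.1335), np.float64(0.2204), np.float64(0.132)]
ctr [ 0.56922225 -0.08146606  0.02      ] yaw -1.9510226544949765
ring [-66.4  -0.9]
knob [ 0.6512 -0.0566  0.0625] [81.1 27.7]
hub [ 0.6083 -0.0341  0.0375] [37.5 48.6]
padL [ 0.6295 -0.0629  0.029 ] [59.7 20.6]
padR [ 0.6293 -0.1043  0.029 ] [ 60.8 -20.7]
lipfarL [ 0.5694 -0.0542  0.023 ] [-0.7 27.2]
lipfarR [ 0.5679 -0.111   0.023 ] [ -0.4 -29.5]
mouthL [ 0.5416 -0.0487  0.029 ] [-28.7  31.8]
mouthR [ 0.5398 -0.1116  0.029 ] [-28.4 -31.1]
railfarL [ 0.6797 -0.0514  0.029 ] [109.4  33.8]
railfarR [ 0.6761 -0.1182  0.029 ] [108.1 -33.1]
flL [ 0.4653 -0.0223  0.029 ] [-105.9   55.6]
flR [ 0.4618 -0.1341  0.029 ] [-105.5  -56.3]
0.2
dropper [ 0.52520802 -0.19171237  0.03      ] [ -40.2 -111.7]
```

```bash
python3 -m jog '{"fingers":[0.3,0.75,0.75,0.75,0.75,0.75,0.75,0.75],"delta_pos":[[2.5,3.8,0],[2.5,3.8,0],[2.5,3.8,0],[2.5,3.8,0],[2.5,3.8,0],[2.5,3.8,0],[2.5,3.8,0],[2.5,3.8,0]],"spin":[-2,-2,-2,-2,-2,-2,-2,-2]}'
```

```text
time_s: 1.2
position: [0.3333, -0.2283, 0.2313]
orientation: [[0.037, 0.999, 0.0], [0.999, -0.037, -0.0], [-0.0, 0.0, -1.0]]
ft_force: [0.5, -0.8, -0.9]
gripper_width: 0.247
```

```bash
python3 -m jog '{"fingers":[0.75,0.75,0.75,0.75,0.75,0.75,0.75],"delta_pos":[[2.6,3.8,-2],[2.6,3.8,-2],[2.6,3.8,-2],[2.6,3.8,-2],[0,0,-3],[0,0,-3],[0,0,0]],"spin":[0,0,0,0,0,0,0]}'
```

```text
time_s: 2.08
position: [0.4349, -0.0778, 0.0895]
orientation: [[0.035, 0.999, -0.005], [0.999, -0.035, -0.0], [-0.001, -0.005, -1.0]]
ft_force: [-0.2, -0.4, 1.2]
gripper_width: 0.249
```

```bash
python3 -m jog '{"fingers":[0.75,0.75,0.75,0.75,0.75],"delta_pos":[[1.2,-0.04,-2],[1.2,-0.04,-2],[0,0,-2],[0,0,0],[0,0,0]],"spin":[0,0,0,0,0]}'
python3 - <<'E'
from h import *
f=ctrl.grab_frame('scene');cv2.imwrite('pics/s1.png',cv2.resize(f['img'][150:270,250:410,::-1],None,fx=5,fy=5,interpolation=cv2.INTER_CUBIC))
f=ctrl.grab_frame('top');cv2.imwrite('pics/t1.png',cv2.resize(f['img'][190:310,290:450,::-1],None,fx=5,fy=5,interpolation=cv2.INTER_CUBIC))
E
```

```text
time_s: 2.7
position: [0.4618, -0.0786, 0.0328]
orientation: [[0.035, 0.999, 0.002], [0.999, -0.035, -0.0], [-0.0, 0.002, -1.0]]
ft_force: [0.3, -0.5, -1.0]
gripper_width: 0.252
```

View pics/s1.png

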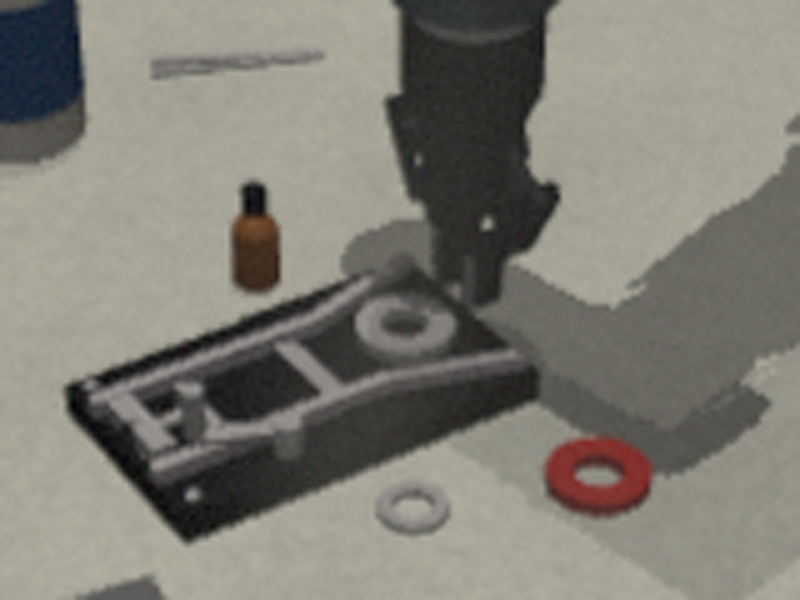

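View pics/t1.png

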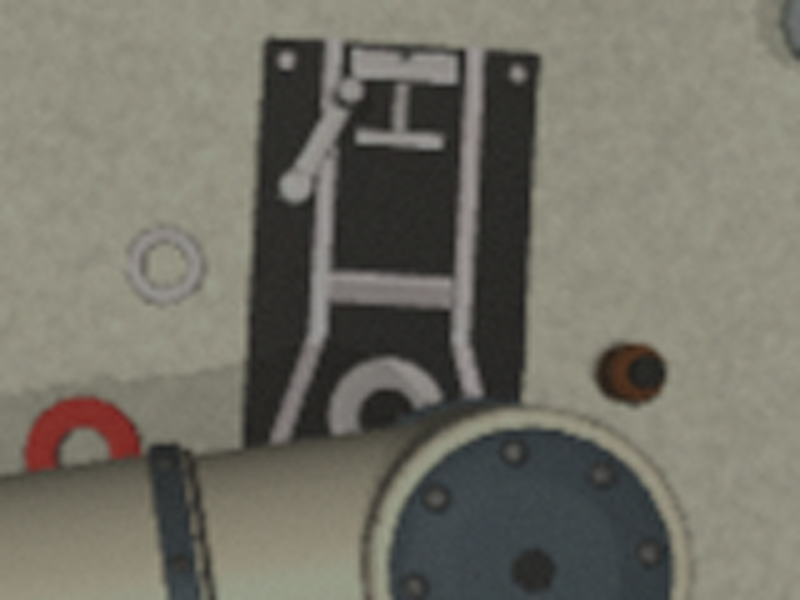

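```bash
python3 -m jog '{"fingers":[0.75,0.75,0.75],"delta_pos":[[0,0,-0.5],[0,0,-0.4],[0,0,0]],"spin":[0,0,0]}';python3 -m jog '{"fingers":[0.75,0.75],"delta_pos":[[0,0,-0.15],[0,0,0]],"spin":[0,0]}';python3 -m jog '{"fingers":[0.75,0.75],"delta_pos":[[0,0,-0.1],[0,0,0]],"spin":[0,0]}'
```

```text
time_s: 3.18
position: [0.4604, -0.0786, 0.0219]
orientation: [[0.035, 0.999, -0.001], [0.999, -0.035, -0.0], [-0.0, -0.001, -1.0]]
ft_force: [-0.7, -0.1, -0.4]
gripper_width: 0.251
time_s: 3.42
position: [0.4607, -0.0785, 0.0207]
orientation: [[0.035, 0.999, -0.0], [0.999, -0.035, -0.0], [-0.0, -0.0, -1.0]]
ft_force: [-0.1, -0.4, -0.6]
gripper_width: 0.249
time_s: 3.68
position: [0.4609, -0.0785, 0.0201]
orientation: [[0.035, 0.999, 0.0], [0.999, -0.035, -0.0], [-0.0, 0.0, -1.0]]
ft_force: [-1.1, 0.7, 3.6]
gripper_width: 0.251
```

```bash
python3 -m jog '{"fingers":[0.75,0.75],"delta_pos":[[0,0,-0.05],[0,0,0]],"spin":[0,0]}'
```

```text
time_s: 3.92
position: [0.461, -0.0785, 0.0201]
orientation: [[0.035, 0.999, 0.001], [0.999, -0.035, -0.0], [-0.0, 0.001, -1.0]]
ft_force: [-3.5, 1.1, 9.6]
gripper_width: 0.252
```

```bash
python3 -m jog '{"fingers":[0.75,0.75,0.75,0.75,0.75,0.75,0.75,0.75],"delta_pos":[[0,0,0.3],[0,0,0.25],[0.2,-0.007,0],[0.2,-0.007,0],[0.2,-0.007,0],[0.2,-0.007,0],[0.2,-0.007,0],[0.2,-0.007,0]],"spin":[0,0,0,0,0,0,0,0]}'
python3 -m jog '{"fingers":[0.75,0.75,0.75,0.75,0.75,0.75,0.75,0.75],"delta_pos":[[0.25,-0.008,0],[0.25,-0.008,0],[0.25,-0.008,0],[0.25,-0.008,0],[0.25,-0.008,0],[0.25,-0.008,0],[0.25,-0.008,0],[0.25,-0.008,0]],"spin":[0,0,0,0,0,0,0,0]}'
python3 - <<'E'
from h import *
f=ctrl.grab_frame('scene');cv2.imwrite('pics/s2.png',cv2.resize(f['img'][150:270,250:410,::-1],None,fx=5,fy=5,interpolation=cv2.INTER_CUBIC))
E
```

```text
time_s: 4.92
position: [0.4729, -0.0789, 0.0247]
orientation: [[0.036, 0.999, -0.0], [0.999, -0.036, 0.0], [0.0, -0.0, -1.0]]
ft_force: [-0.2, -0.3, 0.1]
gripper_width: 0.244
time_s: 5.92
position: [0.4928, -0.0796, 0.0247]
orientation: [[0.035, 0.999, -0.0], [0.999, -0.035, 0.0], [-0.0, -0.0, -1.0]]
ft_force: [0.0, -0.7, -0.2]
gripper_width: 0.253
```

View pics/s2.png

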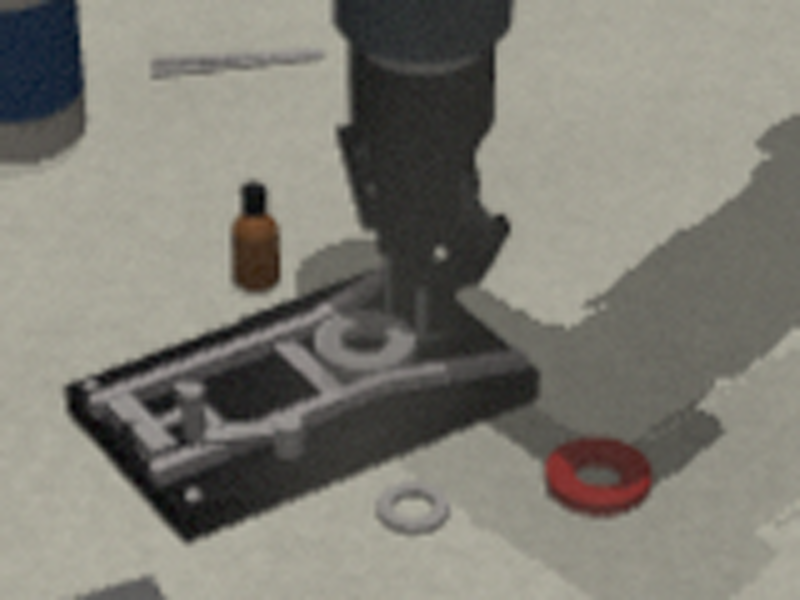

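The ring moves ahead of the fingers, at about (365,335) in the crop, and is centred at the channel mouth.

```bash
python3 -m jog '{"fingers":[0.75,0.75,0.75,0.75,0.75,0.75,0.75,0.75],"delta_pos":[[0.2,-0.007,0],[0.2,-0.007,0],[0.2,-0.007,0],[0.2,-0.007,0],[0.2,-0.007,0],[0.2,-0.007,0],[0.2,-0.007,0],[0.2,-0.007,0]],"spin":[0,0,0,0,0,0,0,0]}'
python3 -m jog '{"fingers":[0.75,0.75,0.75,0.75,0.75,0.75,0.75,0.75],"delta_pos":[[0.2,-0.007,0],[0.2,-0.007,0],[0.2,-0.007,0],[0.2,-0.007,0],[0.2,-0.007,0],[0.2,-0.007,0],[0.2,-0.007,0],[0.2,-0.007,0]],"spin":[0,0,0,0,0,0,0,0]}'
python3 - <<'E'
from h import *
f=ctrl.grab_frame('scene');cv2.imwrite('pics/s3.png',cv2.resize(f['img'][150:270,250:410,::-1],None,fx=5,fy=5,interpolation=cv2.INTER_CUBIC))
E
```

```text
time_s: 6.98
position: [0.5089, -0.0802, 0.0248]
orientation: [[0.035, 0.999, -0.0], [0.999, -0.035, 0.0], [0.0, -0.0, -1.0]]
ft_force: [-1.0, -0.3, -0.0]
gripper_width: 0.251
time_s: 7.98
position: [0.5249, -0.0807, 0.0248]
orientation: [[0.035, 0.999, -0.0], [0.999, -0.035, -0.0], [-0.0, -0.0, -1.0]]
ft_force: [0.1, 0.3, 0.2]
gripper_width: 0.249
```

View pics/s3.png

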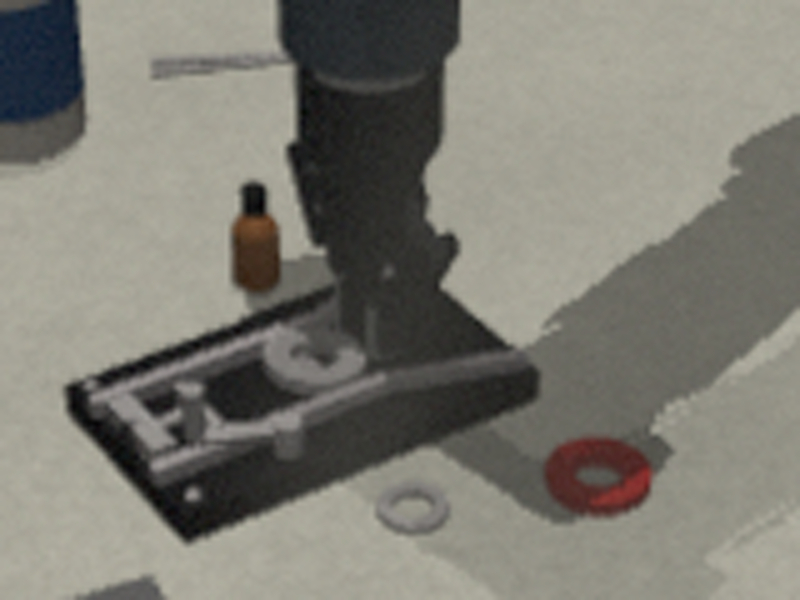

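```bash
python3 -m jog '{"fingers":[0.75,0.75,0.75,0.75,0.75,0.75,0.75,0.75],"delta_pos":[[0.2,-0.007,0],[0.2,-0.007,0],[0.2,-0.007,0],[0.2,-0.007,0],[0.2,-0.007,0],[0.2,-0.007,0],[0.2,-0.007,0],[0.2,-0.007,0]],"spin":[0,0,0,0,0,0,0,0]}'
python3 -m jog '{"fingers":[0.75,0.75,0.75,0.75,0.75,0.75,0.75],"delta_pos":[[0.2,-0.007,0],[0.2,-0.007,0],[0.2,-0.007,0],[0.2,-0.007,0],[0.2,-0.007,0],[0.1,-0.003,0],[0,0,0]],"spin":[0,0,0,0,0,0,0]}'
python3 - <<'E'
from h import *
f=ctrl.grab_frame('scene');cv2.imwrite('pics/s4.png',cv2.resize(f['img'][150:270,250:410,::-1],None,fx=5,fy=5,interpolation=cv2.INTER_CUBIC))
E
```

```text
time_s: 9.02
position: [0.5413, -0.0812, 0.0249]
orientation: [[0.035, 0.999, 0.001], [0.999, -0.035, 0.0], [0.0, 0.001, -1.0]]
ft_force: [-0.6, -0.5, 0.1]
gripper_width: 0.252
time_s: 9.9
position: [0.552, -0.0816, 0.0248]
orientation: [[0.035, 0.999, 0.0], [0.999, -0.035, 0.0], [0.0, 0.0, -1.0]]
ft_force: [-0.2, -0.5, 0.2]
gripper_width: 0.251
```

View pics/s4.png

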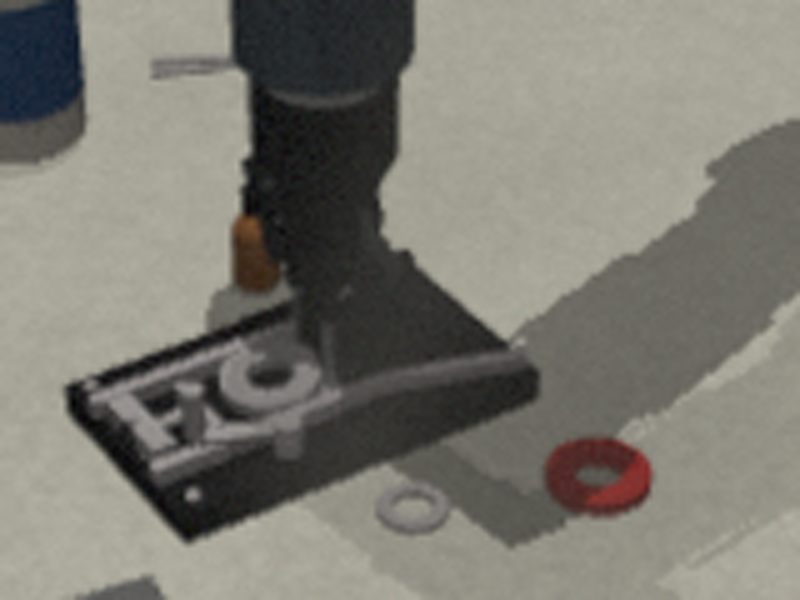

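```bash
python3 -m jog '{"fingers":[0.75,0.75,0.75,0.75,0.75,0.75,0.75],"delta_pos":[[0.1,-0.003,0],[0.1,-0.004,0],[0.1,-0.003,0],[0.1,-0.003,0],[0.1,-0.004,0],[0.1,-0.003,0],[0.1,-0.003,0]],"spin":[0,0,0,0,0,0,0]}'
python3 -m jog '{"fingers":[0.75,0.75],"delta_pos":[[0.05,-0.002,0],[0.05,-0.002,0]],"spin":[0,0]}'
python3 -m jog '{"fingers":[0.75,0.75],"delta_pos":[[0.05,-0.001,0],[0.05,-0.002,0]],"spin":[0,0]}'
```

```text
time_s: 10.82
position: [0.5589, -0.0819, 0.0248]
orientation: [[0.036, 0.999, 0.0], [0.999, -0.036, 0.0], [0.0, 0.0, -1.0]]
ft_force: [-0.1, -0.3, -0.5]
gripper_width: 0.253
time_s: 11.08
position: [0.5598, -0.0819, 0.0248]
orientation: [[0.035, 0.999, -0.0], [0.999, -0.035, 0.0], [0.0, -0.0, -1.0]]
ft_force: [-0.4, 0.6, -0.8]
gripper_width: 0.247
time_s: 11.32
position: [0.5608, -0.0819, 0.0248]
orientation: [[0.035, 0.999, 0.0], [0.999, -0.035, 0.0], [0.0, 0.0, -1.0]]
ft_force: [-0.6, -0.1, -0.5]
gripper_width: 0.251
```

Run:
```python
from h import *
f=ctrl.grab_frame('scene');cv2.imwrite('pics/s5.png',cv2.resize(f['img'][190:270,250:350,::-1],None,fx=7,fy=7,interpolation=cv2.INTER_CUBIC))
```

```text
(no output)
```

View pics/s5.png

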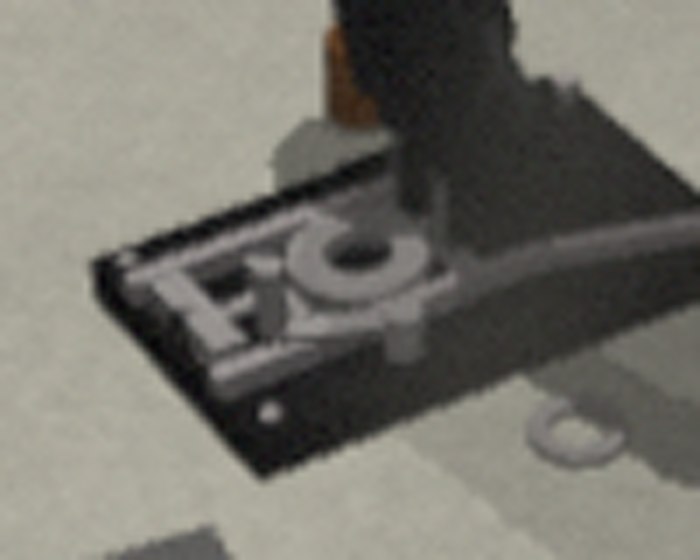

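```bash
for i in 1; do :; done; python3 -m jog '{"fingers":[0.75,0.75],"delta_pos":[[0.04,-0.001,0],[0.04,-0.001,0]],"spin":[0,0]}' | sed -n '2p;4p'
python3 -m jog '{"fingers":[0.75,0.75],"delta_pos":[[0.03,-0.001,0],[0.03,-0.001,0]],"spin":[0,0]}' | sed -n '2p;4p'
python3 -m jog '{"fingers":[0.75,0.75],"delta_pos":[[0.03,-0.001,0],[0.03,-0.001,0]],"spin":[0,0]}' | sed -n '2p;4p'
```

```text
position: [0.5616, -0.082, 0.0248]
ft_force: [-0.2, 0.1, -0.6]
position: [0.5622, -0.082, 0.0248]
ft_force: [-0.7, -0.1, 1.0]
position: [0.5628, -0.082, 0.0248]
ft_force: [-0.1, -0.3, -0.3]
```

```bash
python3 -m jog '{"fingers":[0.75,0.75],"delta_pos":[[0.03,-0.001,0],[0.02,-0.001,0]],"spin":[0,0]}' | sed -n '2p;4p'
python3 -m jog '{"fingers":[0.75,0.75],"delta_pos":[[0.03,-0.001,0],[0.02,-0.001,0]],"spin":[0,0]}' | sed -n '2p;4p'
```

```text
position: [0.5633, -0.082, 0.0248]
ft_force: [-0.9, -0.1, -0.3]
position: [0.5638, -0.082, 0.0248]
ft_force: [-0.8, 1.0, 0.9]
```

```bash
python3 -m jog '{"fingers":[0.75,0.75],"delta_pos":[[0.03,-0.001,0],[0.02,-0.001,0]],"spin":[0,0]}' | sed -n '2p;4p'
```

```text
position: [0.5643, -0.0821, 0.0248]
ft_force: [-0.3, 0.0, -0.4]
```

```bash
python3 -m jog '{"fingers":[0.75,0.75],"delta_pos":[[0.03,-0.001,0],[0.02,-0.001,0]],"spin":[0,0]}' | sed -n '2p;4p'
python3 - <<'E'
from h import *
f=ctrl.grab_frame('scene');cv2.imwrite('pics/s6.png',cv2.resize(f['img'][190:270,250:350,::-1],None,fx=7,fy=7,interpolation=cv2.INTER_CUBIC))
f=ctrl.grab_frame('top');cv2.imwrite('pics/t6.png',cv2.resize(f['img'][190:290,320:430,::-1],None,fx=6,fy=6,interpolation=cv2.INTER_CUBIC))
E
```

```text
position: [0.5648, -0.0821, 0.0248]
ft_force: [-0.6, -0.6, 0.1]
```

View pics/s6.png

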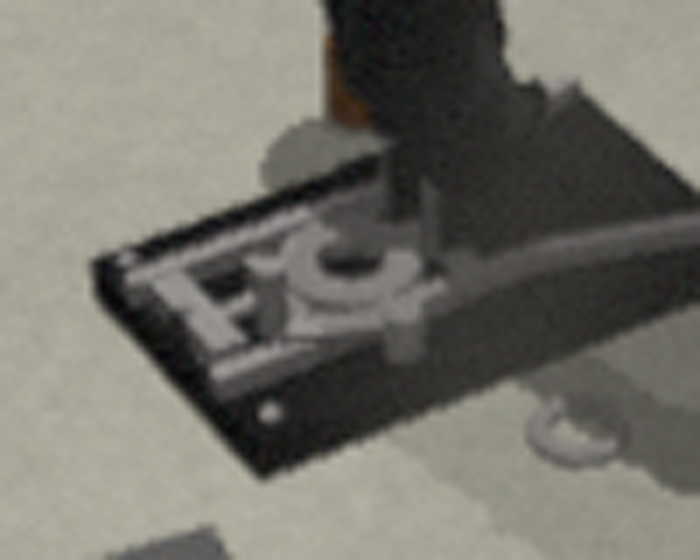

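View pics/t6.png

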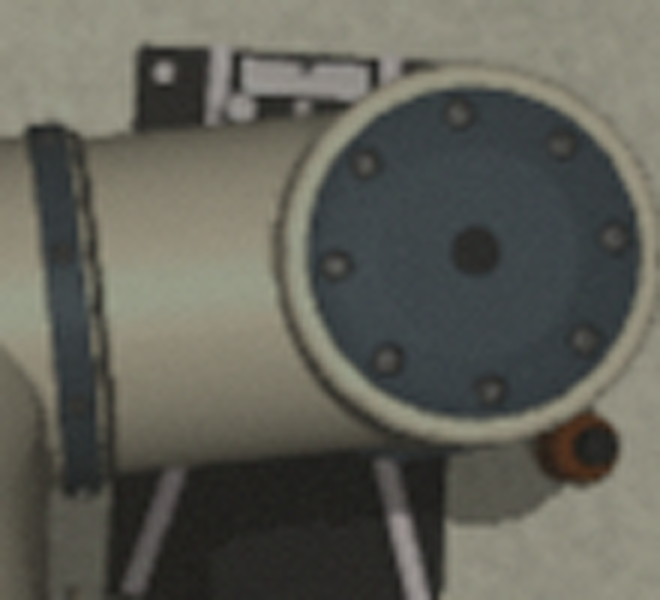

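Ring now sits low in the pocket around (355,265) in the crop, front close to the pad. I'll keep feeling for the stop.

```bash
python3 -m jog '{"fingers":[0.75,0.75],"delta_pos":[[0.03,-0.001,0],[0.02,-0.001,0]],"spin":[0,0]}' | sed -n '2p;4p'
```

```text
position: [0.5652, -0.0821, 0.0247]
ft_force: [-1.6, 0.5, 0.1]
```

```bash
python3 -m jog '{"fingers":[0.75,0.75],"delta_pos":[[0.03,-0.001,0],[0.02,-0.001,0]],"spin":[0,0]}' | sed -n '2p;4p'
```

```text
position: [0.5654, -0.0821, 0.0247]
ft_force: [-2.2, 1.0, -0.4]
```

```bash
python3 -m jog '{"fingers":[0.75,0.75],"delta_pos":[[0.03,-0.001,0],[0.02,-0.001,0]],"spin":[0,0]}' | sed -n '2p;4p'
```

```text
position: [0.5657, -0.0822, 0.0246]
ft_force: [-3.5, 0.4, 0.7]
```

```bash
python3 -m jog '{"fingers":[0.75,0.75],"delta_pos":[[0.03,-0.001,0],[0.03,-0.001,0]],"spin":[0,0]}' | sed -n '2p;4p'
```

```text
position: [0.566, -0.0822, 0.0245]
ft_force: [-5.2, 0.4, 1.5]
```

```bash
python3 -m jog '{"fingers":[0.75,0.75],"delta_pos":[[0.03,-0.001,0],[0.03,-0.001,0]],"spin":[0,0]}' | sed -n '2p;4p'
```

```text
position: [0.5661, -0.0822, 0.0244]
ft_force: [-7.1, 0.7, 2.6]
```

```bash
python3 -m jog '{"fingers":[0.75,0.75],"delta_pos":[[0.02,-0.001,0],[0.02,-0.001,0]],"spin":[0,0]}' | sed -n '2p;4p'
```

```text
position: [0.5661, -0.0823, 0.0244]
ft_force: [-8.7, 0.6, 3.0]
```

```bash
python3 -m jog '{"fingers":[0.75,0.75],"delta_pos":[[0.03,-0.001,0],[0,0,0]],"spin":[0,0]}' | sed -n '1p;2p;4p'
```

```text
time_s: 14.98
position: [0.5662, -0.0823, 0.0244]
ft_force: [-8.1, 1.4, 3.2]
```

```bash
python3 -m jog '{"fingers":[0.75,0.75,0.75],"delta_pos":[[0,0,0],[0,0,0],[0,0,0]],"spin":[0,0,0]}' | sed -n '1p;2p;4p'
```

```text
time_s: 15.35
position: [0.5662, -0.0823, 0.0243]
ft_force: [-8.4, 1.1, 3.6]
```

```bash
python3 -m jog '{"fingers":[0.75,0.75],"delta_pos":[[0.03,-0.001,0],[0.02,-0.001,0]],"spin":[0,0]}' | sed -n '1p;2p;4p'
```

```text
time_s: 15.6
position: [0.5663, -0.0823, 0.0243]
ft_force: [-8.7, 1.0, 5.2]
```

```bash
python3 -m jog '{"fingers":[0.75,0.75],"delta_pos":[[0,0,0],[0,0,0]],"spin":[0,0]}' | sed -n '1p;2p;4p'
```

```text
time_s: 15.85
position: [0.5663, -0.0823, 0.0243]
ft_force: [-8.7, 1.3, 3.8]
```

Run:
```python
from h import *
o=ctrl.observe();print(o['position'],o['orientation'].round(4),o['ft_force'],o['torque'],o['gripper_width'])
f=ctrl.grab_frame('scene');cv2.imwrite('pics/s7.png',cv2.resize(f['img'][190:270,250:350,::-1],None,fx=7,fy=7,interpolation=cv2.INTER_CUBIC))
```

```text
[ 0.5662882  -0.08231443  0.02431636] [[ 3.580e-02  9.993e-01 -4.700e-03]
 [ 9.994e-01 -3.580e-02  0.000e+00]
 [-1.000e-04 -4.700e-03 -1.000e+00]] [-8.65015915  1.33658836  3.75605217] [0.44074424 3.20304376 0.05517725] 0.24592768494966255
```

View pics/s7.png

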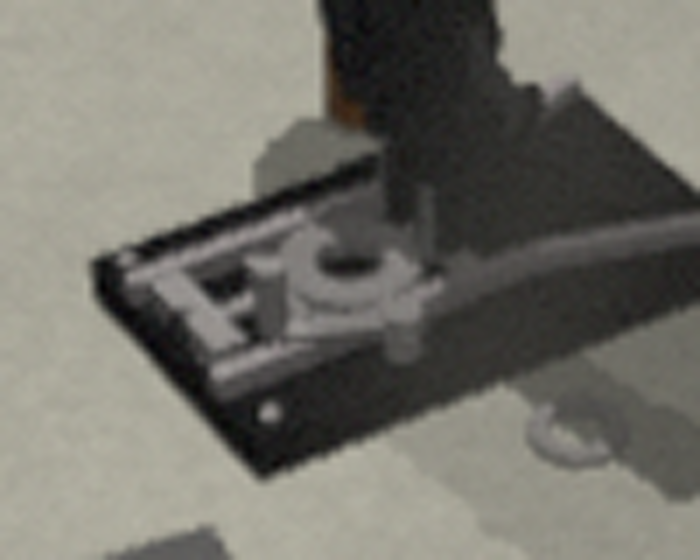

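```bash
python3 -m jog '{"fingers":[0.75],"delta_pos":[[0.06,-0.002,0]],"spin":[0]}' | sed -n '1p;2p;4p'
```

```text
time_s: 16.02
position: [0.5664, -0.0823, 0.0242]
ft_force: [-11.6, 1.3, 6.2]
```

```bash
python3 -m jog '{"fingers":[0.75],"delta_pos":[[0.06,-0.002,0]],"spin":[0]}' | sed -n '1p;2p;4p'
```

```text
time_s: 16.15
position: [0.5665, -0.0823, 0.0241]
ft_force: [-12.4, 1.8, 6.9]
```

```bash
python3 -m jog '{"fingers":[0.75],"delta_pos":[[-0.03,0.001,0.0]],"spin":[0]}' | sed -n '1p;2p;4p'
```

```text
time_s: 16.27
position: [0.5665, -0.0823, 0.0242]
ft_force: [-10.2, 0.8, 5.9]
```

```bash
python3 -m jog '{"fingers":[0.75],"delta_pos":[[0,0,0]],"spin":[0]}' | sed -n '1p;2p;4p'
```

```text
time_s: 16.4
position: [0.5665, -0.0823, 0.0242]
ft_force: [-10.4, 1.0, 5.0]
```

```bash
python3 -m jog '{"fingers":[0.75],"delta_pos":[[0,0,0]],"spin":[0]}' | sed -n '1p;2p;4p'
```

```text
time_s: 16.52
position: [0.5664, -0.0823, 0.0242]
ft_force: [-11.6, 0.8, 5.2]
```

```bash
python3 -m jog '{"fingers":[0.75,0.75],"delta_pos":[[0,0,0],[0,0,0]],"spin":[0,0]}' | sed -n '1p;2p;4p'
```

```text
time_s: 16.77
position: [0.5664, -0.0823, 0.0242]
ft_force: [-11.6, 1.7, 5.3]
```

```bash
python3 -m jog '{"fingers":[0.75,0.75],"delta_pos":[[0,0,0],[0,0,0]],"spin":[0,0]}' | sed -n '1p;2p;4p'
```

```text
time_s: 17.02
position: [0.5664, -0.0823, 0.0242]
ft_force: [-10.2, 2.5, 5.9]
```

Held at 10–12 N for about 0.75 s. I'll back off, then look.

```bash
python3 -m jog '{"fingers":[0.75,0.75,0.75,0.75,0.75,0.75,0.75,0.75],"delta_pos":[[-0.1,0.003,0],[-0.2,0.007,0],[-0.4,0.014,0],[-1,0.03,0.5],[-2,0.07,2],[-3,0.1,3],[-3,0.1,3],[-3,0.1,2]],"spin":[0,0,0,0,0,0,0,0]}'
python3 - <<'E'
from h import *
f=ctrl.grab_frame('scene');cv2.imwrite('pics/s8.png',cv2.resize(f['img'][190:270,250:350,::-1],None,fx=7,fy=7,interpolation=cv2.INTER_CUBIC))
f=ctrl.grab_frame('top');cv2.imwrite('pics/t8.png',cv2.resize(f['img'][190:290,320:430,::-1],None,fx=6,fy=6,interpolation=cv2.INTER_CUBIC))
print(ctrl.observe()['joint_pos'])
E
```

```text
time_s: 18.02
position: [0.4426, -0.078, 0.1319]
orientation: [[0.035, 0.999, 0.004], [0.999, -0.035, 0.0], [0.0, 0.004, -1.0]]
ft_force: [0.6, 0.5, 0.5]
gripper_width: 0.247
[ 1.76867468e-01  1.08697774e-01 -3.31565174e-01  4.85492213e-04
 -1.12394667e+00 -1.78280850e+00]
```

View pics/s8.png

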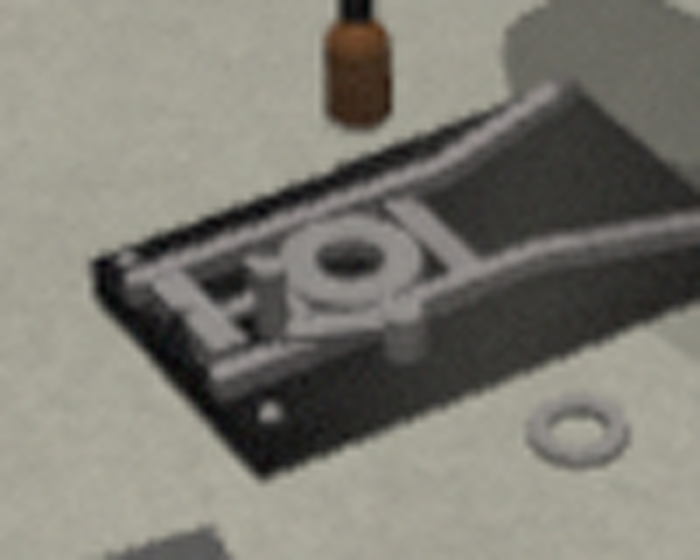

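View pics/t8.png

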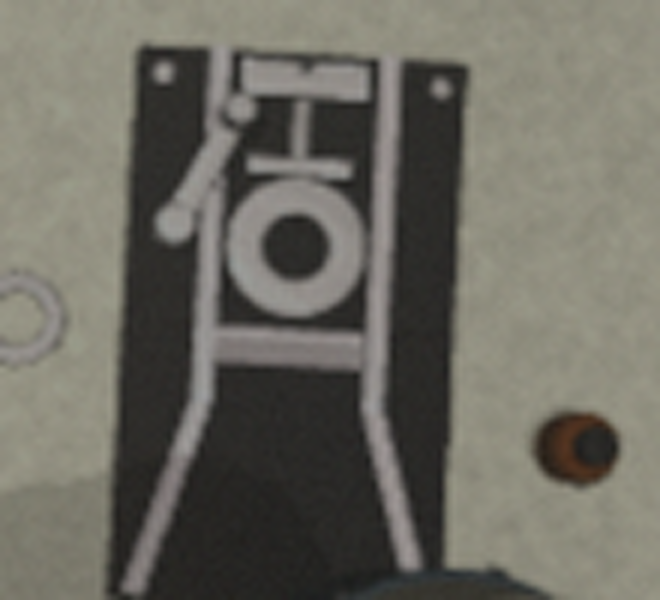

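Top crop: the ring at (297,248) is flat in the pocket, touching the pad at (300,170), with a gap to the lip. The knob is at (240,107) and the bystanders have not moved. Next I'll cage the knob with the jaws along its tangent.

```bash
python3 -m jog '{"fingers":[0.5,0.5,0.5,0.5,0.5,0.5,0.5,0.5],"delta_pos":[[1.4,0.14,0],[1.4,0.14,0],[1.4,0.14,0],[1.4,0.14,0],[1.4,0.14,0],[1.4,0.14,0],[1.4,0.14,0],[1.4,0.14,0]],"spin":[10.3,10.3,10.3,10.3,10.3,10.3,10.3,10.3]}'
python3 -m jog '{"fingers":[0.5,0.5,0.5,0.5,0.5,0.5,0.5,0.5],"delta_pos":[[1.4,0.14,0],[1.4,0.14,0],[1.4,0.14,0],[1.4,0.14,0],[1.4,0.14,0],[1.4,0.14,0],[1.3,0.14,0],[0,0,0]],"spin":[10.3,10.3,10.3,10.3,10.3,10.3,10.3,0]}'
```

```text
time_s: 19.12
position: [0.5555, -0.0668, 0.1298]
orientation: [[-0.987, 0.161, 0.001], [0.161, 0.987, 0.0], [-0.001, 0.0, -1.0]]
ft_force: [0.3, 0.0, -0.6]
gripper_width: 0.5
time_s: 20.12
position: [0.6523, -0.0569, 0.1292]
orientation: [[-0.463, -0.886, 0.0], [-0.886, 0.463, -0.0], [-0.0, -0.0, -1.0]]
ft_force: [0.1, 0.2, -0.3]
gripper_width: 0.502
```

```bash
python3 -m jog '{"fingers":[0.5,0.5,0.5,0.5,0.5],"delta_pos":[[0,0,-3],[0,0,-2.5],[0,0,-0.8],[-0.05,0,-0.7],[0,0,0]],"spin":[0,0,0,0,0]}'
python3 - <<'E'
from h import *
f=ctrl.grab_frame('scene');cv2.imwrite('pics/s9.png',cv2.resize(f['img'][170:270,250:370,::-1],None,fx=6,fy=6,interpolation=cv2.INTER_CUBIC))
E
```

```text
time_s: 20.75
position: [0.6512, -0.057, 0.0602]
orientation: [[-0.463, -0.886, 0.001], [-0.886, 0.463, -0.0], [-0.0, -0.001, -1.0]]
ft_force: [0.4, 0.8, 0.2]
gripper_width: 0.494
```

View pics/s9.png

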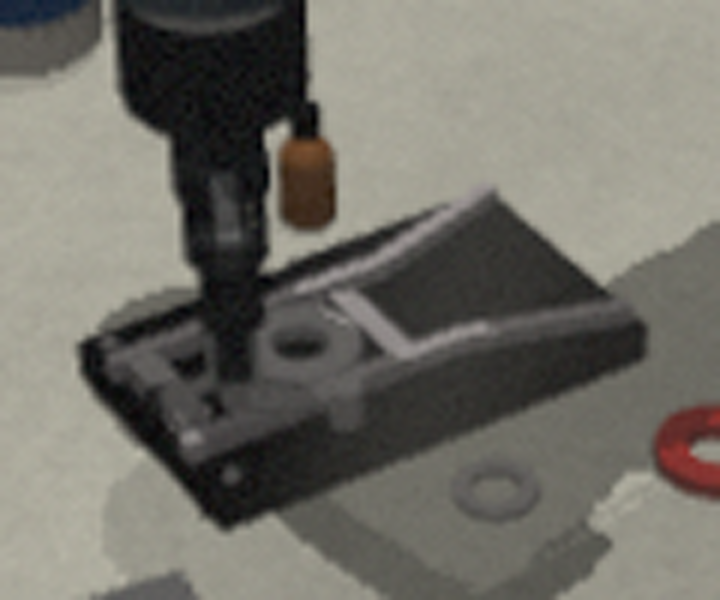

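```bash
python3 -m jog '{"fingers":[0.5,0.5,0.5,0.5],"delta_pos":[[0,0,-0.5],[0,0,-0.7],[0,0,-0.7],[0,0,0]],"spin":[0,0,0,0]}'
python3 -m jog '{"fingers":[0.75,0.75,0.75],"delta_pos":[[0,0,0],[0,0,0],[0,0,0]],"spin":[0,0,0]}'
```

```text
time_s: 21.3
position: [0.6505, -0.0571, 0.0397]
orientation: [[-0.462, -0.887, -0.002], [-0.887, 0.462, -0.0], [0.001, 0.002, -1.0]]
ft_force: [-0.2, -0.6, 0.1]
gripper_width: 0.496
time_s: 21.68
position: [0.6512, -0.057, 0.041]
orientation: [[-0.462, -0.887, 0.0], [-0.887, 0.462, 0.0], [-0.0, -0.0, -1.0]]
ft_force: [0.0, 0.3, 0.2]
gripper_width: 0.25
```

Run:
```python
import numpy as np
y=np.radians(-1.95);R=np.array([[np.cos(y),-np.sin(y)],[np.sin(y),np.cos(y)]])
W=lambda q:R@np.array([38+48*np.sin(q),48-48*np.cos(q)])/10
qs=np.radians(64.7*(1-np.arange(13)/12))
for i in range(12): print((W(qs[i+1])-W(qs[i])).round(2))
print(W(0)/100+[.5692,-.0815], W(qs[0])/100+[.5692,-.0815])
```

```text
[-0.23 -0.39]
[-0.26 -0.37]
[-0.29 -0.34]
[-0.33 -0.31]
[-0.35 -0.28]
[-0.38 -0.25]
[-0.4  -0.21]
[-0.42 -0.17]
[-0.43 -0.13]
[-0.44 -0.09]
[-0.45 -0.05]
[-0.45 -0.01]
[ 0.60717799 -0.08279304] [ 0.65148413 -0.05679878]
```

```bash
python3 -m jog '{"fingers":[0.75,0.75,0.75,0.75,0.75,0.75,0.75],"delta_pos":[[-0.23,-0.39,0],[-0.26,-0.37,0],[-0.29,-0.34,0],[-0.33,-0.31,0],[-0.35,-0.28,0],[-0.38,-0.25,0],[-0.4,-0.21,0]],"spin":[-5.4,-5.4,-5.4,-5.4,-5.4,-5.4,-5.4]}'
python3 - <<'E'
from h import *
f=ctrl.grab_frame('scene');cv2.imwrite('pics/s10.png',cv2.resize(f['img'][170:270,250:370,::-1],None,fx=6,fy=6,interpolation=cv2.INTER_CUBIC))
E
```

```text
time_s: 22.55
position: [0.6289, -0.0783, 0.041]
orientation: [[-0.91, -0.415, 0.001], [-0.415, 0.91, 0.0], [-0.001, 0.0, -1.0]]
ft_force: [0.5, 1.6, -0.9]
gripper_width: 0.249
```

View pics/s10.png

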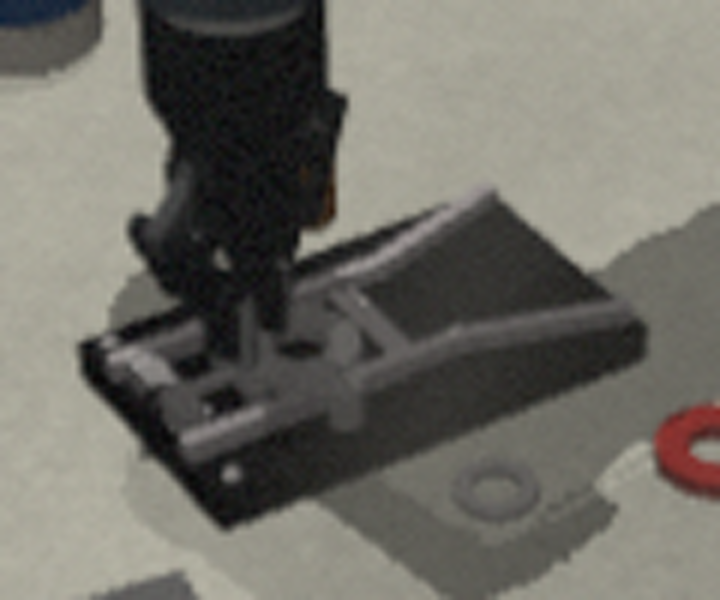

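The knob, at (250,330) in the crop, sits between the fingers and the clip arm follows. I'll continue to shut.

```bash
python3 -m jog '{"fingers":[0.75,0.75,0.75,0.75,0.75],"delta_pos":[[-0.42,-0.17,0],[-0.43,-0.13,0],[-0.44,-0.09,0],[-0.45,-0.05,0],[-0.45,-0.01,0]],"spin":[-5.4,-5.4,-5.4,-5.4,-5.4]}'
python3 -m jog '{"fingers":[0.75,0.75],"delta_pos":[[-0.1,0,0],[-0.1,0,0]],"spin":[0,0]}'
```

```text
time_s: 23.22
position: [0.6073, -0.0828, 0.0411]
orientation: [[-0.999, 0.042, 0.001], [0.042, 0.999, 0.0], [-0.001, 0.0, -1.0]]
ft_force: [1.0, 1.4, -0.3]
gripper_width: 0.251
time_s: 23.48
position: [0.6052, -0.0832, 0.0411]
orientation: [[-0.999, 0.038, 0.001], [0.038, 0.999, -0.0], [-0.001, -0.0, -1.0]]
ft_force: [0.6, -0.6, -0.1]
gripper_width: 0.252
```

```bash
python3 -m jog '{"fingers":[0.75,0.75],"delta_pos":[[-0.05,0,0],[-0.05,0,0]],"spin":[0,0]}' | sed -n '2p;4p'
```

```text
position: [0.6039, -0.0831, 0.0409]
ft_force: [0.9, -0.3, 0.5]
```

```bash
python3 -m jog '{"fingers":[0.75,0.75],"delta_pos":[[-0.05,0,0],[-0.05,0,0]],"spin":[0,0]}' | sed -n '2p;4p'
```

```text
position: [0.6028, -0.0831, 0.0408]
ft_force: [0.8, -2.0, 0.3]
```

```bash
python3 -m jog '{"fingers":[0.75,0.75],"delta_pos":[[-0.05,0,0],[-0.05,0,0]],"spin":[0,0]}' | sed -n '2p;4p'
```

```text
position: [0.6025, -0.083, 0.0409]
ft_force: [5.1, -1.2, -1.7]
```

```bash
python3 -m jog '{"fingers":[0.75,0.75],"delta_pos":[[-0.05,0,0],[-0.05,0,0]],"spin":[0,0]}' | sed -n '2p;4p'
```

```text
position: [0.6023, -0.083, 0.041]
ft_force: [7.4, -1.0, -3.6]
```

```bash
python3 -m jog '{"fingers":[0.75,0.75],"delta_pos":[[-0.05,0,0],[-0.05,0,0]],"spin":[0,0]}' | sed -n '2p;4p'
```

```text
position: [0.6022, -0.083, 0.0411]
ft_force: [9.6, -1.2, -5.6]
```

The end stop is felt at x=0.6024, against 0.6027 expected for fully shut. Releasing.

```bash
python3 -m jog '{"fingers":[0.75,0.75,0.6,0.5,0.5,0.5,0.5,0.5],"delta_pos":[[0.2,0,0],[0.3,0,0],[0,0,0],[0,0,0],[0,0,0.5],[0,0,2],[0,0,3],[0,0,4]],"spin":[0,0,0,0,0,0,0,0]}'
python3 -m jog '{"fingers":[0.5,0.5,0.5,0.5,0.5,0.5,0.5],"delta_pos":[[-2,0,2],[-4,0,0],[-4,0,0],[-4,0,0],[-4,0,0],[-2,0,0],[0,0,0]],"spin":[0,0,0,0,0,0,0]}'
python3 - <<'E'
from h import *
f=ctrl.grab_frame('scene');cv2.imwrite('pics/s11.png',cv2.resize(f['img'][170:270,250:390,::-1],None,fx=5.5,fy=5.5,interpolation=cv2.INTER_CUBIC))
f=ctrl.grab_frame('top');cv2.imwrite('pics/t11.png',cv2.resize(f['img'][190:290,290:430,::-1],None,fx=5.5,fy=5.5,interpolation=cv2.INTER_CUBIC))
E
```

```text
time_s: 25.72
position: [0.604, -0.083, 0.1363]
orientation: [[-0.999, 0.041, -0.002], [0.041, 0.999, 0.0], [0.002, -0.0, -1.0]]
ft_force: [0.7, -0.7, 0.2]
gripper_width: 0.505
time_s: 26.6
position: [0.4039, -0.0831, 0.1566]
orientation: [[-0.999, 0.04, 0.001], [0.04, 0.999, 0.0], [-0.001, 0.0, -1.0]]
ft_force: [0.2, -0.4, 0.5]
gripper_width: 0.502
```

View pics/s11.png

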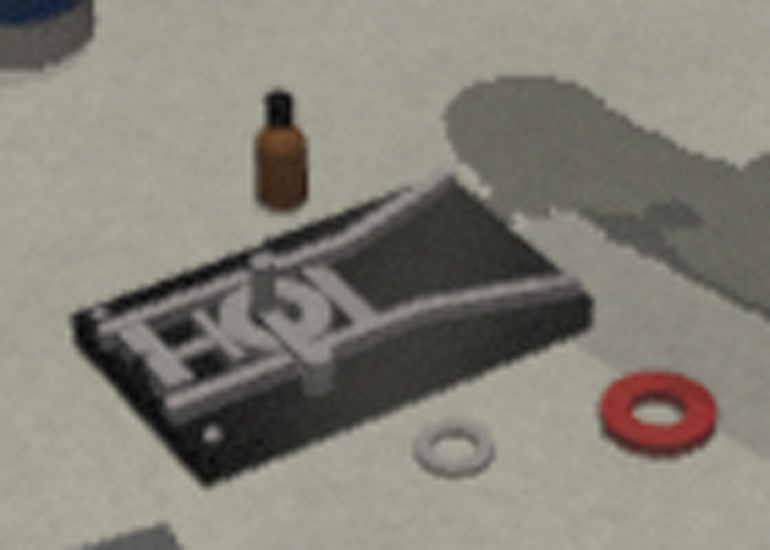

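View pics/t11.png

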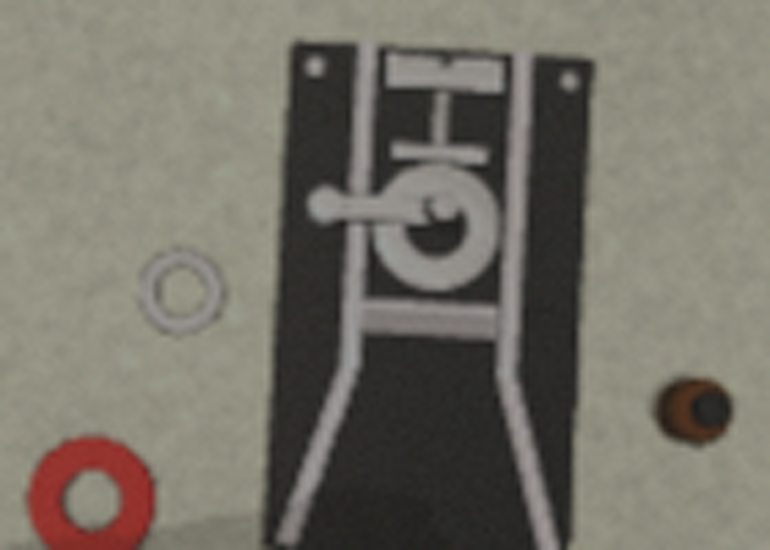

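```bash
python3 - <<'E'
from h import *
f=ctrl.grab_frame('top')
y=np.radians(-1.95);R=np.array([[np.cos(y),-np.sin(y)],[np.sin(y),np.cos(y)]])
st=lambda X:(R.T@(X[:2]-[.5692,-.0815])*1000).round(1)
u=lambda p:np.array(p)/5.5+[290,190]-.4
for n,p,z in(('knob',(441,207),.0625),('hub',(324,206),.0375),('ring',(436,227),.0285),('padfront',(440,163),.029)):print(n,st(ray(f,u(p),z)))
E
python3 -c "
from workcell import ctrl
print(ctrl.hand_in())"
```

```text
knob [37.5  1.7]
hub [37.4 48.6]
ring [32.1 -0.1]
padfront [59.6 -0.3]
the job is handed in; nothing more can be done
None
```

The ring is loaded and pressed home against the back stop, and the clip is swung shut over it. I handed the job in at about 27 s of the 64 s allowed; no verdict was reported.

- **Slide:** I pushed the steel ring with two part-open fingertips, without lifting it, over the lip and into the pocket. The last picture puts its centre at stage x = 32.1, y = -0.1 mm. The pad face is at about 59.6 mm, so the ring bears on the pad to within the 2 mm calibration.
- **Press:** I held 10 to 12 N along the push direction for about 0.75 s. The highest push reading was 12.4 N. Along with it the sensor showed a vertical force of up to about 7 N whose cause I did not establish. That makes the highest total reading about 14.3 N, under 15 N but close. Force was only read at the end of each move, so a brief higher peak in between can't be ruled out.
- **Clip:** I swung the knob round its arc and felt the end stop within 0.3 mm of where fully shut should be, pressing to about 10 N. After release the camera put the knob at stage x = 37.5 mm against 38 mm for fully shut.
- **Surroundings:** In the last close-up, the dropper, small ring and red ring look unmoved. The other items lie outside that crop and I did not re-check them, but the arm did not go near them at bench height. The gripper is about 16 cm above the bench and touches nothing.

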